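Trip the analyser's home switch by hand

ROBOT

A 7-joint arm with a two-finger parallel gripper is mounted at the origin on the work surface. World frame = base frame: x ahead of the robot, y to its left, z up, the work surface at z = 0. Lengths are in m, angles in rad, forces in N, time in s.
With the tool pointing down it reaches from about 0.4 to 0.85 m from the base axis. Payload 10.4 kg.
Tool frame: the origin (TCP) lies at the very end of the fingers, on their centre line; the grasp point (between the pads) lies manip.hold_point_z behind it (manip.hold_point_z is the distance from the TCP to the grasp point, in m); z points along the fingers, y is the direction in which the jaws open and shut (so a half turn about z gives the same grasp; the last joint's range is limited). The gripper opens to 85 mm and grips with 20 to 120 N. Pads are 22 mm wide; open, the fingers measure 114 mm over their backs; the gripper's body (76 mm by 85 mm) begins 54 mm behind the grasp point. The pads swing forward as they close: fully open they stand 13 mm farther back than shut.
Start: joints at [1.178, 0.332, -0.065, 1.46, 0.022, 1.35, -0.088], TCP at [0.226, -0.583, 0.231] pointing down, gripper open.
Joint ranges: [-2.6, 2.6], [-0.5, 2.12], [-1.47, 1.34], [0.16, 2.42], [-1.27, 4.41], [0.06, 2.06], [-2.6, 2.6]. Speed limits (rad/s): [2.22, 2.22, 2.79, 2.79, 3.14, 3.14, 3.14].

INTERFACE

Orientations are given as a unit quaternion [x, y, z, w].
In Python, from workcell import manip gives the robot as it stands.
- The arm moves only by the tool jog_arm, never from a script. Its arguments are lists of equal length, an entry for each row: "translation": the shift along the world's x, y, z in mm, a list of three; "turn": the turn about the world's z in degrees. In form: {"translation": [[x, y, z], ...], "turn": [turn, ...]}. A call has 1 to 12 rows; each row is the pose to reach, as a shift and turn from the pose measured when the call began; what a row does not reach only later rows make up. A row lasts 1/12 s, in which the tool goes at most 41.7 mm and 7.16 degrees, less where a joint would pass 70% of its speed; a pose out of reach is approached as far as the arm can. A call with a gripper value outside its range is refused whole. "grip" is the finger opening in mm, from 0 to 85.4, set as the call begins (left out, the last holds). The fingers move at their own pace and stop on an object; "grip_force" is the grip in N (left out, the last holds). Time passes only in rows, so rows that repeat a pose let the fingers close. It gives the time, the measured TCP pose, the force and the opening at its end, in the units of the state.
- manip.get_obs(): the state, without advancing time (a new reading comes with each control period).
- manip.camera(name): name is "side" or "top"; returns a dict with "frame" (400x640x3 uint8, red, green, blue), "mtx" (3x3 intrinsics, pixels), "pose" (4x4, takes a point from camera to world coordinates). Camera axes: x right, y down, z forward; pixel columns grow to the right and rows downward; lengths in m; the calibration is good to about 2 mm. A picture is of the moment at which its call begins. There is no depth.
- manip.hand_in(): hands the job in, once; it reports no verdict.
Trained networks look in a picture, given as the dict that the camera call returned (one of the last four; its "shot" number tells which), for a name from the list of things; names that differ only in an ending like _2 or _b are one class to them, and where a whole thing is asked for, a point or a joint stands for the part that bears it (a point fixed in the world has none). Each returns a list of dicts, best first, with "confidence" (0 to 1); they miss things now and then, are a little off and sometimes report something else, mostly with a low value. They report only what shows in the picture. A call takes as long as a camera call.
- manip.outline_of(picture, label): "mask" (400x640 bool, what is visible of it) and "extent" ([left, top, right, bottom] in pixels, round what is visible of it).
- manip.pinpoint(picture, label): "at" ([column, row] in pixels: a listed point, or the origin of a listed thing).
The state is a dict: "clock": time; "joint_pos": joint angles; "joint_velocities": joint speeds; "tau": joint torques, N m; "position": TCP position; "ee_rot": TCP orientation; "ft_force": force on the tool from outside, world axes, zero at the start; "torque": the same for the moment, N m; "grip_width": opening from 0.0 (shut) to 1.0 (fully open).
Only numpy, scipy, OpenCV 4.12 (cv2) and the standard library are available. Lean on these libraries where they do the work, as an engineer would, in place of code of your own. Each camera call takes 0.05 s, during which the arm holds its last target. There are 200 camera calls.

TASK

The blood analyser has lost its home signal. Turn the quarter-turn latch to free the service lid, swing the lid right up so that it stays open, and press the switch that has a roller on its lever down gently just until it clicks, keep it there for a second without pushing it past its working range, then let it go. Close the lid fully and turn the latch back to lock it, without pressing the plain switch or disturbing the things around.

Things in the scene. Friction and masses are not known exactly. Their poses are not given: they have to be found in the camera images.
- analyser: Low white bench analyser, 240 (x) x 340 (y) mm, flat deck 105 mm above the counter, fixed. Origin: centre of its underside; z up; front faces its -x, the robot at yaw 0; all x, y below are in this frame. On the deck: a grey hump 20 mm high at the back (x over 97 mm), a grey keypad strip 12 mm high on the right (x -100 to 30, y -167 to -133 mm).
- bay_floor (a point): Middle of the floor of the service bay under the lid (x 0, y 35 mm of the analyser, 30 mm above the counter). The bay is 160 (x) x 150 (y) mm and 75 mm deep. Two black switches 22 x 52 x 24 mm are bolted to its floor side by side along x, about 40 mm either side of this point; which one is where varies.
- latch_grip (a point): Middle of the latch's black grip bar, 14 mm thick, 44 mm long, top 11 mm above this point; it turns about the vertical through it, at x -45, y -85 mm, 139 mm above the counter. Below is a steel foot (32 mm across) and a flat steel tongue 14 mm wide along the bar, to one side only: tip 62 mm from the axis, top 19 mm below this point.
- latch (a joint): Turn of the latch, rad, 0 to 1.57, growing clockwise seen from above; starts at 0 to 0.2. At 0 (locked) bar and tongue lie along y, tongue to +y over the lid's free edge, 3 mm above it: the lid cannot lift. At 1.57 they lie along x, tongue to +x, clear of the lid. Free above 1.2, locked below 0.25. Stays where left; 0.06 N m of friction.
- lid_hinge (a point): Middle of the lid's hinge line (x 0, y 120 mm, 109 mm above the counter), which runs along x on the lid's left (+y) edge. The lid is a grey plate 176 (x) x 164 (y) x 6 mm lying on the deck when shut; its free edge is 166 mm from the hinge line.
- lid (a joint): Lid angle, rad: 0 shut, grows as the free (right, -y) edge swings up and over to the left; stop at 1.9. The hinge is stiff (0.25 N m; 2 to 4 N at the handle) and the lid stays where it is left. Open above 1.35, shut below 0.04.
- lid_handle (a point): Grip point in the lid's handle, a black fin 12 mm thick (along x), 44 mm long (along y), standing 36 mm proud of the lid. The point is mid-length and mid-thickness, 23 mm above the lid's face, 13 mm below the fin's top; lid shut: x 35, y -22 mm, 135 mm above the counter. Radius to the hinge line 144 mm; the fin points to +y when the lid stands up.
- roller_top (a point): Top of the white roller (16 mm across, 12 mm wide, axle level) on the free end of the home switch's lever, 78 mm above the counter at rest, in the bay; hidden until the lid is opened. The lever's pivot lies 58 mm off, towards the lid's hinge (within 0.35 rad of +y), 22 mm lower.
- home_lever (a joint): Angle of the roller lever, rad: 0 at rest (raised), grows as the roller is pushed down (0.1 rad is 5.8 mm at the roller), springs back when let go. Clicks at 0.09 (5 mm down, about 4.8 N); working range ends at 0.20 (11.5 mm down, about 8.7 N), do not push past it; hard stop at 0.26. The force is 1.5 N at first and grows evenly.
- plain_tip (a point): Tip of the plain, bent steel lever without a roller of the second switch, otherwise like the first; to be left alone. About 70 mm above the counter.
- plain_lever (a joint): Angle of the plain lever, rad, 0 at rest; to be left alone (must stay below 0.06).
- vial: Bystander: small amber vial, 22 mm across, 45 mm high, standing on the analyser's deck, back right corner. Origin under its middle.
- tube_rack: Bystander: white rack with sample tubes, 60 x 200 x 96 mm, beside the analyser on its right. Origin under its middle.
- reagent: Bystander: amber bottle with a black cap, 64 mm across, 130 mm high, left of the analyser. Origin under its middle.
- screwdriver: Bystander: black-handled screwdriver 170 mm long, lying before the analyser. Origin under its middle.
- dish: Bystander: white open tray 110 x 160 x 30 mm, left of the analyser. Origin under its middle.
- mouse: Bystander: black computer mouse, round, 62 mm across, 34 mm high, on the red mat. Origin under its middle.

How it is judged:
By the outcome, as a careful person would: the job done as asked, in the order asked, and still so for the second after the job is handed in, with the robot touching nothing.
It also fails if it takes over 72 s, if anything falls off the work surface, if the arm or the gripper's body presses on something with over 40 N, if the wrist force passes 120 N, or if a joint passes its speed limit or range.

## Working session

There is one attempt and no reset: what is moved stays moved. The work goes in short steps, Python scripts to look and compute and a tool call to move; the robot and the scene stay as the last step left them, time stands still between calls to the robot, and variables do not carry over. Pictures are saved under pics/ and viewed, about 8 in all and at most 12, crops included, and the job is handed in when it is done.

Besides the shell and the picture viewer there is one more tool, called after "Call:" by a JSON object that holds its "api" and its "payload", one argument or row to a line. jog_arm: Moves the arm, as the interface text tells. Its arguments: {"type":"object","properties":{"translation":{"type":"array"},"turn":{"type":"array"},"grip":{"type":"number"},"grip_force":{"type":"number"}},"required":["translation","turn"]}

```bash
mkdir -p pics; cat > h.py <<'E'
import numpy as np, cv2
from workcell import manip
from scipy.spatial.transform import Rotation as R
def ray(c,px):
    d=np.linalg.inv(c["mtx"])@np.array([px[0],px[1],1.]); P=np.array(c["pose"])
    return P[:3,3],P[:3,:3]@(d/np.linalg.norm(d))
def atz(c,px,z):
    o,d=ray(c,px); return o+d*(z-o[2])/d[2]
def tri(rs):
    A=0;b=0
    for o,d in rs:
        M=np.eye(3)-np.outer(d,d);A=A+M;b=b+M@o
    p=np.linalg.solve(A,b); return p,[np.linalg.norm((np.eye(3)-np.outer(d,d))@(p-o)) for o,d in rs]
def proj(c,p):
    P=np.linalg.inv(c["pose"]);q=c["mtx"]@(P[:3,:3]@np.asarray(p)+P[:3,3]);return q[:2]/q[2]
def save(c,n): cv2.imwrite(f"pics/{n}.png",cv2.cvtColor(c["frame"],cv2.COLOR_RGB2BGR))
E
python3 - <<'E'
from h import *
s=manip.camera("side");t=manip.camera("top")
im=np.vstack([s["frame"],t["frame"]]);cv2.imwrite("pics/a.png",cv2.cvtColor(cv2.resize(im,(480*1,600)) if 0 else im[:, :],cv2.COLOR_RGB2BGR))
save(s,"s0");save(t,"t0")
print(s["pose"].round(3),t["pose"].round(3),manip.hold_point_z)
for n in ["analyser","bay_floor","latch_grip","lid_hinge","lid_handle","vial","tube_rack","reagent","screwdriver","dish","mouse"]:
    a=manip.pinpoint(s,n)[:1];b=manip.pinpoint(t,n)[:1]
    f=lambda x:[(np.round(i["at"]),round(i["confidence"],2)) for i in x]
    o=tri([ray(s,a[0]["at"]),ray(t,b[0]["at"])]) if a and b else None
    print(n,f(a),f(b),o and (o[0].round(4),np.round(o[1],4)))
print(manip.get_obs())
E
```

```text
[[-0.749 -0.408  0.522 -0.002]
 [-0.662  0.46  -0.591  0.564]
 [ 0.001 -0.789 -0.614  0.757]
 [ 0.     0.     0.     1.   ]] [[-0.018 -0.989  0.144  0.382]
 [-1.     0.014 -0.024 -0.047]
 [ 0.021 -0.144 -0.989  1.346]
 [ 0.     0.     0.     1.   ]] 0.0187
analyser [(array([308., 233.]), 0.64)] [(array([301., 201.]), 0.68)] (array([ 0.5727, -0.0323, -0.0144]), array([0.0018, 0.0018]))
bay_floor [] [] None
latch_grip [(array([374., 202.]), 0.72)] [(array([326., 217.]), 0.61)] (array([ 0.471 , -0.1264,  0.1063]), array([0.0414, 0.0414]))
lid_hinge [(array([271., 219.]), 0.78)] [(array([259., 185.]), 0.68)] (array([0.6004, 0.0848, 0.1005]), array([0.0051, 0.0051]))
lid_handle [(array([308., 184.]), 0.78)] [] None
vial [(array([333., 174.]), 0.38)] [(array([346., 183.]), 0.64)] (array([ 0.6058, -0.1704,  0.1036]), array([0.0027, 0.0027]))
tube_rack [(array([412., 165.]), 0.61)] [(array([375., 219.]), 0.68)] (array([ 0.4525, -0.26  ,  0.1664]), array([0.0457, 0.0457]))
reagent [(array([205., 254.]), 0.74)] [(array([220., 163.]), 0.59)] (array([0.6967, 0.2254, 0.0119]), array([0.0035, 0.00
[... 426 characters left out ...]
: array([ 1.17839664,  0.33219681, -0.06465889,  1.4600752 ,  0.02159461,
        1.34993217, -0.08849253]), 'joint_velocities': array([-9.20509473e-05,  1.14377962e-03, -1.11733628e-03,  9.63480517e-04,
       -3.68228687e-04, -1.80703273e-03, -1.19887740e-03]), 'tau': array([ 2.60092420e-04, -6.25231647e+01,  4.89445031e-02, -3.91832829e+01,
        1.63825258e-02,  1.70162970e-03, -1.62767225e-05]), 'position': array([ 0.22589621, -0.58277201,  0.23135127]), 'ee_rot': array([9.82957413e-01, 1.83833412e-01, 1.26556307e-05, 3.93918322e-05]), 'ft_force': array([-0.02247918, -0.08221512,  0.47188003]), 'torque': array([-0.01216738,  0.01601815, -0.03044241]), 'grip_width': 0.9986104130682923}
```

View pics/s0.png

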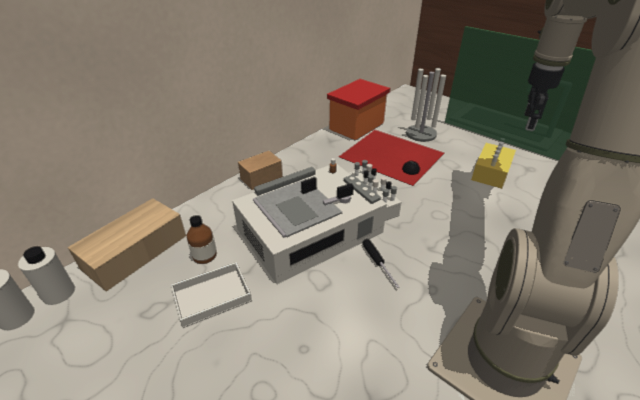

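View pics/t0.png

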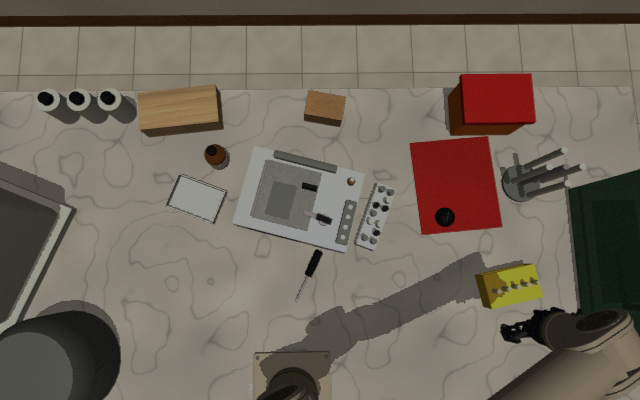

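```bash
python3 - <<'E'
from h import *
from scipy.optimize import least_squares
s=manip.camera("side");t=manip.camera("top")
for c,k in((s,"s"),(t,"t")):
  for n in ["latch_grip","lid_handle","lid_hinge","lid"]:
    print(k,n,[(np.round(i["at"],1),round(i["confidence"],2)) for i in manip.pinpoint(c,n)[:3]],[(np.round(i["extent"]),int(i["mask"].sum()),round(i["confidence"],2)) for i in manip.outline_of(c,n)[:2]])
o=manip.outline_of(t,"analyser");m=o[0]["mask"].astype(np.uint8)
cn=max(cv2.findContours(m,0,2)[0],key=cv2.contourArea)
print(cv2.minAreaRect(cn),cv2.boxPoints(cv2.minAreaRect(cn)).round(1).tolist())
P=np.array([[atz(t,p,.105)[:2]*1000] for p in cn[:,0]],np.float32);print(cv2.minAreaRect(P))
a=cv2.resize(s["frame"][150:280,225:415],(780,534),interpolation=cv2.INTER_CUBIC);b=cv2.resize(t["frame"][140:260,220:410],(780,493),interpolation=cv2.INTER_CUBIC)
for n,x in(("s1",a),("t1",b)): cv2.imwrite(f"pics/{n}.png",x[...,::-1])
E
```

```text
s latch_grip [(array([348.9, 191.5]), 0.77)] [(array([325., 182., 356., 203.]), 374, 0.82)]
s lid_handle [(array([309.6, 184.6]), 0.61), (array([381.3, 264.3]), 0.2)] [(array([256., 178., 343., 240.]), 2715, 0.89)]
s lid_hinge [(array([268.2, 219.7]), 0.64)] [(array([257., 179., 344., 236.]), 2750, 0.91)]Traceback (most recent call last):
  File "<stdin>", line 6, in <module>
ValueError: it knows: analyser, bay_floor, dish, latch_grip, lid_handle, lid_hinge, mouse, plain_tip, reagent, roller_top, screwdriver, tube_rack, vial
```

```bash
python3 - <<'E'
from h import *
from scipy.optimize import least_squares
s=manip.camera("side");t=manip.camera("top")
loc={"latch_grip":(-.045,-.085,.139),"lid_handle":(.035,-.022,.135),"lid_hinge":(0,.12,.109)}
obs=[]
for c,k in((s,"s"),(t,"t")):
  for n in loc:
    r=manip.pinpoint(c,n)[:1]
    print(k,n,[(np.round(i["at"],1),round(i["confidence"],2)) for i in r])
    if r: obs.append((c,loc[n],r[0]["at"],k+n))
o=manip.outline_of(t,"analyser");m=o[0]["mask"].astype(np.uint8)
cn=max(cv2.findContours(m,0,2)[0],key=cv2.contourArea)
P=np.array([[atz(t,p,.105)[:2]*1000] for p in cn[:,0]],np.float32);print(cv2.minAreaRect(P))
def W(v,l): 
    c,q=np.cos(v[2]),np.sin(v[2]);return np.array([v[0]+c*l[0]-q*l[1],v[1]+q*l[0]+c*l[1],l[2]])
f=lambda v:np.concatenate([proj(c,W(v,l))-p for c,l,p,_ in obs])
r=least_squares(f,[.56,-.03,-.28],loss="soft_l1");print(r.x,[(x[3],e.round(1)) for x,e in zip(obs,f(r.x).reshape(-1,2))])
v=r.x
def draw(c,n,x0,y0,w,h,k):
  im=cv2.resize(c["frame"][y0:y0+h,x0:x0+w],(w*k,h*k),interpolation=cv2.INTER_CUBIC)[...,::-1].copy()
  pp=lambda l:tuple(int(a) for a in (proj(c,W(v,l))-[x0,y0]+.5)*k)
  for q in ([(-.12,-.17,.105),(.12,-.17,.105),(.12,.17,.105),(-.12,.17,.105)],[(-.088,.12,.111),(.088,.12,.111),(.088,-.046,.111),(-.088,-.046,.111)]):
    cv2.polylines(im,[np.array([pp(a) for a in q])],True,(0,255,0),1)
  for l in loc.values(): cv2.circle(im,pp(l),3,(0,0,255),1)
  cv2.imwrite(f"pics/{n}.png",im)
draw(s,"s1",225,150,190,130,4);draw(t,"t1",220,140,190,120,4)
E
```

```text
s latch_grip [(array([345.4, 189.1]), 0.59)]
s lid_handle [(array([311.5, 186. ]), 0.83)]
s lid_hinge [(array([264.4, 218.6]), 0.55)]
t latch_grip [(array([322.5, 218. ]), 0.47)]
t lid_handle [(array([307.5, 184.4]), 0.82)]
t lid_hinge [(array([260.2, 184.9]), 0.62)]
((564.3735961914062, -28.533477783203125), (341.9490966796875, 247.2689666748047), 74.82102966308594)
[ 0.56822837 -0.02717444 -0.29322488] [('slatch_grip', array([-1.4,  1. ])), ('slid_handle', array([-3.4, -2.4])), ('slid_hinge', array([ 2.6, -2.7])), ('tlatch_grip', array([-0.1,  0.1])), ('tlid_handle', array([1.3, 1.2])), ('tlid_hinge', array([-1.4,  0.4]))]
```

View pics/s1.png

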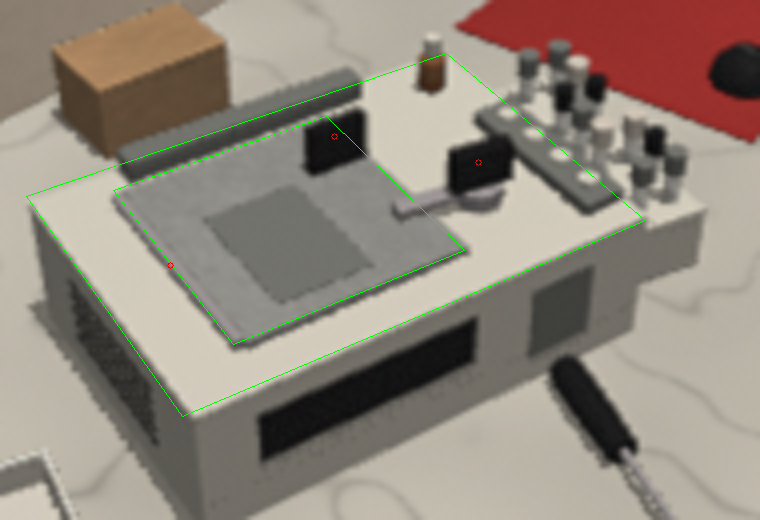

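View pics/t1.png

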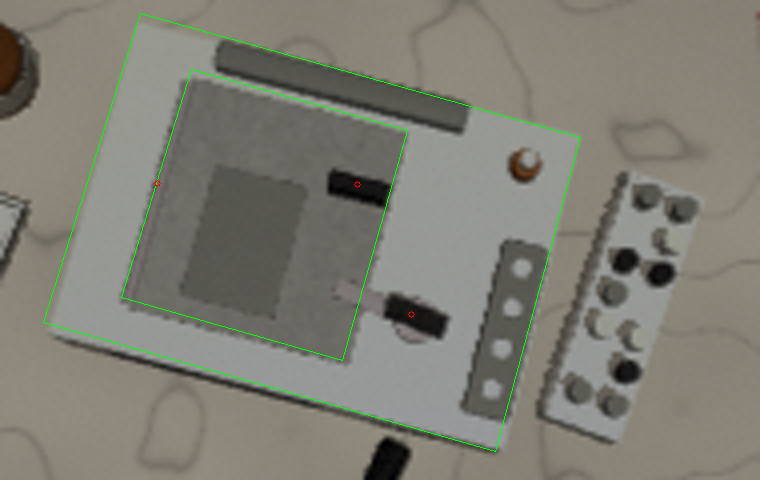

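```bash
cat >> h.py <<'E'
def W(v,l): 
    c,q=np.cos(v[2]),np.sin(v[2]);return np.array([v[0]+c*l[0]-q*l[1],v[1]+q*l[0]+c*l[1],l[2]])
E
python3 - <<'E'
from h import *
from scipy.optimize import least_squares
s=manip.camera("side");t=manip.camera("top")
S=[((-.12,.17,.105),(189,419)),((.12,.17,.105),(31,203)),((-.12,-.17,.105),(644,221)),
((.088,.12,.112),(115,195)),((-.088,.12,.112),(237,345)),((-.088,-.046,.112),(467,249)),((-.045,-.085,.139),(481,164)),((.035,-.022,.135),(335,142))]
T=[((-.088,.12,.112),(122,299)),((.088,.12,.112),(186,79)),((.088,-.046,.112),(407,132)),((-.088,-.046,.112),(345,361)),
((-.045,-.085,.150),(416,316)),((.035,-.022,.148),(360,188)),((-.12,-.17,.105),(497,449)),((-.12,.17,.105),(46,327)),((.12,.17,.105),(137,17))]
obs=[(s,l,np.array(p)/4+[225,150]-.5) for l,p in S]+[(t,l,np.array(p)/4+[220,140]-.5) for l,p in T]
f=lambda v:np.concatenate([proj(c,W(v,l)+[0,0,v[3]])-p for c,l,p in obs])
r=least_squares(f,[.56,-.03,-.28,0],loss="soft_l1",f_scale=.7);v=r.x
print(v);print(f(v).reshape(-1,2).round(1).tolist())
for ps,z in((((335,290),(414,316)),.12),(((388,303),(445,327)),.15)):
    a,b=[atz(t,np.array(p)/4+[220,140]-.5,z) for p in ps];d=a-b
    print("latch",-(np.arctan2(d[1],d[0])-np.pi/2-v[2]))
np.save("v.npy",v)
for l in((-.045,-.085,.139),(.035,-.022,.135),(0,.12,.109),(0,.035,.03)):print(W(v,l).round(4))
E
```

```text
[ 0.56697207 -0.02765974 -0.28041435 -0.00186151]
[[-0.1, 0.5], [-0.8, -0.3], [0.8, 0.0], [-0.1, -0.3], [0.4, 0.5], [-0.0, 0.5], [-0.3, 0.0], [0.2, -0.8], [0.3, 0.8], [1.0, -1.4], [0.1, -0.1], [-0.1, 0.3], [-0.5, -0.6], [-0.7, -1.3], [0.4, 0.4], [-0.1, 0.2], [0.3, 0.2]]
latch 0.05455134797905781
latch 0.1356031461770999
[ 0.5002 -0.0969  0.139 ]
[ 0.5945 -0.0585  0.135 ]
[0.6002 0.0877 0.109 ]
[0.5767 0.006  0.03  ]
```

Call:
{"api": "jog_arm", "payload": {
  "translation": [
    [10, 20, 20],
    [35, 60, 40],
    [60, 105, 60],
    [85, 150, 70],
    [110, 195, 70],
    [135, 240, 70],
    [160, 285, 70],
    [185, 330, 70],
    [210, 375, 70],
    [235, 420, 70],
    [255, 455, 65],
    [274, 486, 60]
  ],
  "turn": [4, 8, 12, 16, 20, 24, 28, 32, 36, 40, 44, 47],
  "grip": 45
}}

```text
clock: 3.15
position: [0.4581, -0.1686, 0.2975]
ee_rot: [0.827, 0.562, 0.0, 0.001]
ft_force: [1.5, -1.0, -0.6]
grip_width: 0.528
```

```bash
cat > st.py <<'E'
from h import *
v=np.load("v.npy");o=manip.get_obs();p=o["position"];M=R.from_quat(o["ee_rot"]).as_matrix()
c,q=np.cos(v[2]),np.sin(v[2]);d=p[:2]-v[:2]
print("t",round(o["clock"],2),"pos",p.round(4),"loc",(np.array([c*d[0]+q*d[1],-q*d[0]+c*d[1]])*1000).round(1),"yjaw",np.degrees(np.arctan2(M[1,1],M[0,1])).round(2),"tilt",M[:,2].round(3),"F",o["ft_force"].round(1),"T",o["torque"].round(2),"g",round(o["grip_width"],3),"j",o["joint_pos"].round(2))
E
python3 st.py
```

```text
t 3.15 pos [ 0.4581 -0.1686  0.2975] loc [ -65.6 -165.6] yjaw -21.61 tilt [ 0.001 -0.001 -1.   ] F [ 1.5 -1.  -0.6] T [-0.1  -0.1   0.01] g 0.528 j [ 0.75  0.03 -0.5   1.68  0.01  1.43 -0.12]
```

Call:
{"api": "jog_arm", "payload": {
  "translation": [
    [15, 25, -10],
    [30, 50, -30],
    [42, 72, -60],
    [42, 72, -90],
    [42, 72, -115],
    [42, 72, -115],
    [42, 72, -115]
  ],
  "turn": [0, 0, 0, 0, 0, 0, 0]
}}

```text
clock: 3.73
position: [0.4996, -0.0967, 0.1822]
ee_rot: [0.827, 0.562, -0.0, 0.0]
ft_force: [0.9, 0.0, 0.6]
grip_width: 0.531
```

```bash
python3 st.py; cat > two.py <<'E'
import sys
from h import *
v=np.load("v.npy");n,sx,sy,tx,ty=sys.argv[1],*map(int,sys.argv[2:6])
k=4;ims=[]
for c,x,y in((manip.camera("side"),sx,sy),(manip.camera("top"),tx,ty)):
    ims.append(cv2.resize(c["frame"][y:y+120,x:x+100],(400,480),interpolation=cv2.INTER_CUBIC))
cv2.imwrite(f"pics/{n}.png",np.hstack(ims)[...,::-1])
E
python3 two.py b 300 120 275 150
```

```text
t 3.73 pos [ 0.4996 -0.0967  0.1822] loc [-45.7 -85. ] yjaw -21.61 tilt [-0.001 -0.    -1.   ] F [0.9 0.  0.6] T [ 0.03  0.   -0.  ] g 0.531 j [ 0.64  0.16 -0.58  1.8   0.09  1.21 -0.35]
```

View pics/b.png

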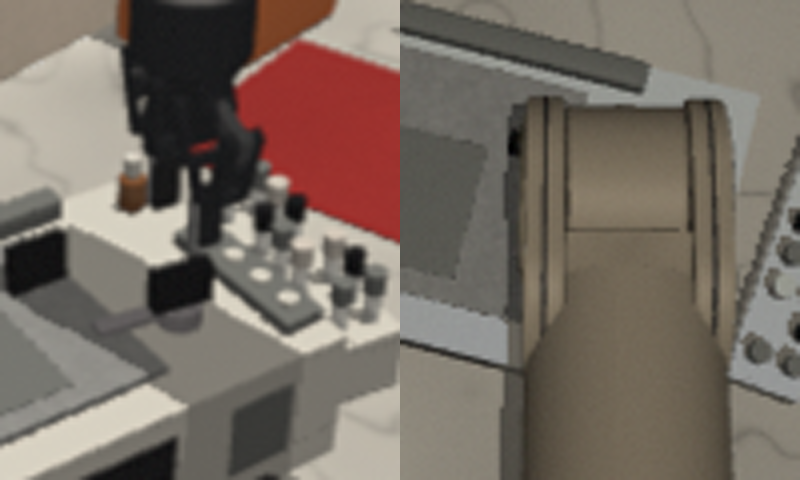

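Call:
{"api": "jog_arm", "payload": {
  "translation": [
    [0, 0, -20],
    [0, 0, -40],
    [0, 0, -50],
    [0, 0, -56],
    [0, 0, -56],
    [0, 0, -56]
  ],
  "turn": [0, 0, 0, 0, 0, 0]
}}

```text
clock: 4.33
position: [0.5015, -0.0972, 0.1294]
ee_rot: [0.827, 0.562, 0.001, 0.002]
ft_force: [0.1, 0.0, 0.8]
grip_width: 0.526
```

Call:
{"api": "jog_arm", "payload": {
  "translation": [
    [0, 0, 0],
    [0, 0, 0],
    [0, 0, 0],
    [0, 0, 0],
    [0, 0, 0],
    [0, 0, 0]
  ],
  "turn": [0, 0, 0, 0, 0, 0],
  "grip": 5,
  "grip_force": 25
}}

```text
clock: 4.83
position: [0.5025, -0.0973, 0.1304]
ee_rot: [0.827, 0.562, 0.002, 0.003]
ft_force: [0.2, -0.5, 5.2]
grip_width: 0.157
```

```bash
python3 st.py
```

```text
t 4.83 pos [ 0.5025 -0.0973  0.1304] loc [-42.7 -84.8] yjaw -21.66 tilt [ 0.007 -0.002 -1.   ] F [ 0.2 -0.5  5.2] T [-0.07 -0.11 -0.02] g 0.157 j [ 0.63  0.21 -0.58  1.86  0.13  1.1  -0.38]
```

Call:
{"api": "jog_arm", "payload": {
  "translation": [
    [0, 0, 1],
    [0, 0, 1],
    [0, 0, 1],
    [0, 0, 1],
    [0, 0, 1],
    [0, 0, 1],
    [0, 0, 1],
    [0, 0, 1],
    [0, 0, 1],
    [0, 0, 1],
    [0, 0, 1],
    [0, 0, 1]
  ],
  "turn": [-5, -11, -17, -23, -29, -35, -41, -47, -53, -59, -65, -71]
}}

```text
clock: 5.83
position: [0.5037, -0.0993, 0.1307]
ee_rot: [1.0, -0.026, 0.002, 0.004]
ft_force: [13.3, -8.1, -17.4]
grip_width: 0.162
```

```bash
python3 st.py
```

```text
t 5.83 pos [ 0.5037 -0.0993  0.1307] loc [-40.9 -86.3] yjaw -93.03 tilt [ 0.003 -0.009 -1.   ] F [ 13.3  -8.1 -17.4] T [-1.74 -3.05  0.15] g 0.162 j [ 0.5   0.2  -0.45  1.86  0.11  1.1  -1.6 ]
```

Call:
{"api": "jog_arm", "payload": {
  "translation": [
    [-1, 1, 0],
    [-2, 2, 0],
    [-2, 2, 0]
  ],
  "turn": [-5, -9, -10]
}}

```text
clock: 6.08
position: [0.5035, -0.0997, 0.1307]
ee_rot: [0.993, -0.116, 0.004, 0.006]
ft_force: [13.4, -9.8, -13.3]
grip_width: 0.162
```

Call:
{"api": "jog_arm", "payload": {
  "translation": [
    [0, 0, 0],
    [0, 0, 0],
    [0, 0, 0]
  ],
  "turn": [0, 0, 0],
  "grip": 45
}}

```text
clock: 6.33
position: [0.5033, -0.0994, 0.1307]
ee_rot: [0.993, -0.116, 0.003, 0.005]
ft_force: [0.5, 0.2, 0.4]
grip_width: 0.528
```

Call:
{"api": "jog_arm", "payload": {
  "translation": [
    [0, 0, 10],
    [0, 0, 40],
    [0, 0, 70],
    [0, 0, 100],
    [0, 0, 100]
  ],
  "turn": [0, 0, 0, 0, 0]
}}

```text
clock: 6.75
position: [0.5057, -0.0992, 0.2375]
ee_rot: [0.993, -0.116, 0.008, 0.006]
ft_force: [1.1, 0.0, 0.7]
grip_width: 0.525
```

```bash
python3 st.py; python3 - <<'E'
from h import *
v=np.load("v.npy");print((W(v,(.035,-.022,.139))-manip.get_obs()["position"])*1000)
E
```

```text
t 6.75 pos [ 0.5057 -0.0992  0.2375] loc [-39.  -85.7] yjaw -103.29 tilt [ 0.014 -0.013 -1.   ] F [1.1 0.  0.7] T [ 0.02 -0.03 -0.02] g 0.525 j [ 0.5   0.1  -0.43  1.73  0.06  1.3  -1.74]
[ 88.78190504  40.71108417 -98.51513602]
```

Call:
{"api": "jog_arm", "payload": {
  "translation": [
    [15, 7, 0],
    [30, 14, 0],
    [45, 21, 0],
    [60, 28, 0],
    [75, 34, 0],
    [89, 40, 0],
    [90, 40, 0],
    [90, 40, 0],
    [90, 40, 0],
    [90, 40, 0],
    [90, 40, 0],
    [90, 40, 0]
  ],
  "turn": [7, 14, 21, 28, 35, 42, 49, 56, 63, 70, 77, 82]
}}

```text
clock: 7.75
position: [0.5956, -0.059, 0.2381]
ee_rot: [0.823, 0.567, 0.01, -0.001]
ft_force: [0.3, 0.1, 0.4]
grip_width: 0.526
```

```bash
python3 st.py; python3 - <<'E'
from h import *
v=np.load("v.npy");print((W(v,(.035,-.022,.120))-manip.get_obs()["position"])*1000)
c=manip.camera("side")
for n in("lid_handle","latch_grip"):print([(x["at"],x["confidence"]) for x in manip.pinpoint(c,n)[:2]])
print(proj(c,W(v,(.035,-.022,.135))),proj(c,W(v,(-.045,-.085,.139))))
E
```

```text
t 7.75 pos [ 0.5956 -0.059   0.2381] loc [ 36.2 -22.2] yjaw -20.87 tilt [ 0.015  0.012 -1.   ] F [0.3 0.1 0.4] T [ 0.01 -0.01  0.02] g 0.526 j [ 0.52  0.32 -0.61  1.51  0.18  1.35 -0.47]
[  -1.07357481    0.48369132 -118.12768199]
[([308.7, 184.8], 0.73)]
[([348.3, 188.7], 0.52)]
[308.4032382  183.67787581] [344.44118714 189.95938284]
```

Call:
{"api": "jog_arm", "payload": {
  "translation": [
    [0, 0, -25],
    [0, 0, -55],
    [0, 0, -85],
    [0, 0, -105],
    [0, 0, -116],
    [0, 0, -116],
    [0, 0, -116]
  ],
  "turn": [3, 5, 5, 5, 5, 5, 5]
}}

```text
clock: 8.48
position: [0.596, -0.0589, 0.1227]
ee_rot: [0.801, 0.598, 0.01, -0.001]
ft_force: [0.0, 0.3, -0.5]
grip_width: 0.523
```

Call:
{"api": "jog_arm", "payload": {
  "translation": [
    [0, 0, 0],
    [0, 0, 0],
    [0, 0, 0],
    [0, 0, 0],
    [0, 0, 0],
    [0, 0, 0]
  ],
  "turn": [0, 0, 0, 0, 0, 0],
  "grip": 4,
  "grip_force": 20
}}

```text
clock: 8.98
position: [0.5961, -0.0587, 0.1243]
ee_rot: [0.801, 0.599, 0.01, -0.001]
ft_force: [-4.4, 0.5, 7.4]
grip_width: 0.14
```

```bash
python3 st.py; cat > arc.py <<'E'
# waypoints (mm) of the grasp along the lid's arc, from angle a0 to a1, relative to the pose at a0
from h import *
import sys
v=np.load("v.npy");a0,a1,n,h=float(sys.argv[1]),float(sys.argv[2]),int(sys.argv[3]),float(sys.argv[4])
r=np.hypot(142,h);p=np.arctan2(h,142)
f=lambda a:W([0,0,v[2]],(0,-r*np.cos(a+p),r*np.sin(a+p)))
print([[int(round(x)) for x in f(a)-f(a0)] for a in np.linspace(a0,a1,n+1)[1:]])
E
python3 arc.py 0 .75 12 32;python3 arc.py .75 1.5 12 32
```

```text
t 8.98 pos [ 0.5961 -0.0587  0.1243] loc [ 36.6 -21.8] yjaw -16.47 tilt [ 0.015  0.013 -1.   ] F [-4.4  0.5  7.4] T [0.19 1.1  0.29] g 0.14 j [ 0.52  0.41 -0.6   1.65  0.24  1.14 -0.43]
[[1, 2, 9], [1, 5, 17], [2, 8, 26], [3, 12, 34], [5, 16, 42], [6, 21, 50], [7, 26, 57], [9, 31, 64], [11, 37, 71], [13, 44, 77], [15, 51, 83], [17, 58, 88]]
[[2, 7, 5], [4, 15, 9], [7, 23, 13], [9, 31, 17], [11, 39, 19], [14, 48, 22], [16, 56, 23], [19, 65, 25], [21, 74, 25], [24, 82, 25], [26, 91, 25], [29, 100, 24]]
```

Call:
{"api": "jog_arm", "payload": {
  "translation": [
    [1, 2, 9],
    [1, 5, 17],
    [2, 8, 26],
    [3, 12, 34],
    [5, 16, 42],
    [6, 21, 50],
    [7, 26, 57],
    [9, 31, 64],
    [11, 37, 71],
    [13, 44, 77],
    [15, 51, 83],
    [17, 58, 88]
  ],
  "turn": [0, 0, 0, 0, 0, 0, 0, 0, 0, 0, 0, 0]
}}

```text
clock: 9.98
position: [0.6123, -0.0001, 0.2127]
ee_rot: [0.801, 0.599, 0.009, -0.001]
ft_force: [-7.5, -1.7, -2.6]
grip_width: 0.136
```

```bash
python3 st.py; python3 two.py c 250 120 230 140
```

```text
t 9.98 pos [ 6.123e-01 -1.000e-04  2.127e-01] loc [35.9 39. ] yjaw -16.46 tilt [ 0.013  0.013 -1.   ] F [-7.5 -1.7 -2.6] T [-0.56  1.89  0.33] g 0.136 j [ 0.43  0.37 -0.64  1.51  0.22  1.32 -0.51]
```

View pics/c.png

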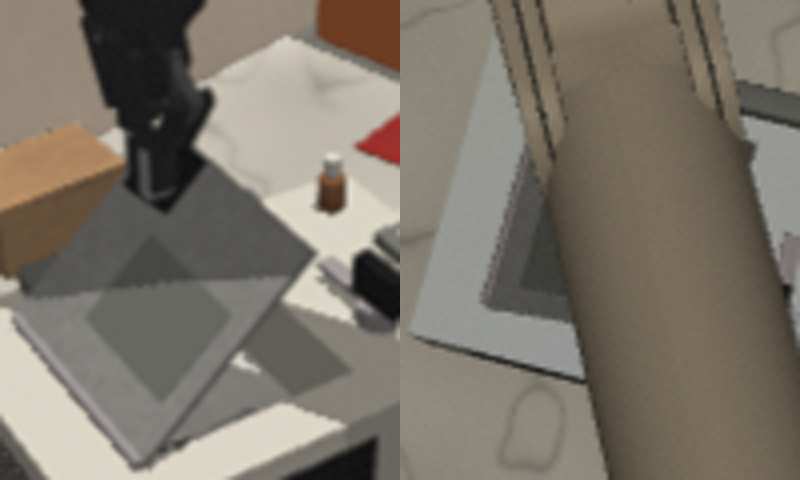

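The picture shows the lid rising with the fingers on the handle (≈(150,190) in the crop). I'll continue the arc.

Call:
{"api": "jog_arm", "payload": {
  "translation": [
    [2, 7, 5],
    [4, 15, 9],
    [7, 23, 13],
    [9, 31, 17],
    [11, 39, 19],
    [14, 48, 22],
    [16, 56, 23],
    [19, 65, 25],
    [21, 74, 25],
    [24, 82, 25],
    [26, 91, 25],
    [29, 100, 24]
  ],
  "turn": [0, 0, 0, 0, 0, 0, 0, 0, 0, 0, 0, 0]
}}

```text
clock: 11.08
position: [0.6408, 0.1028, 0.2377]
ee_rot: [0.8, 0.599, 0.009, -0.002]
ft_force: [-10.2, -0.6, -3.0]
grip_width: 0.135
```

```bash
python3 st.py
```

```text
t 11.08 pos [0.6408 0.1028 0.2377] loc [ 34.8 145.8] yjaw -16.34 tilt [ 0.012  0.014 -1.   ] F [-10.2  -0.6  -3. ] T [-0.33  2.53  0.1 ] g 0.135 j [ 0.25  0.45 -0.66  1.37  0.26  1.4  -0.69]
```

Call:
{"api": "jog_arm", "payload": {
  "translation": [
    [0, 0, 0],
    [0, 0, 0],
    [0, 0, 0]
  ],
  "turn": [0, 0, 0],
  "grip": 40
}}

```text
clock: 11.33
position: [0.6418, 0.1032, 0.2388]
ee_rot: [0.8, 0.599, 0.01, -0.001]
ft_force: [-0.7, -0.4, -0.5]
grip_width: 0.463
```

Call:
{"api": "jog_arm", "payload": {
  "translation": [
    [0, 0, 15],
    [0, 0, 40],
    [0, 0, 70],
    [0, 0, 90],
    [0, 0, 90]
  ],
  "turn": [0, 0, 0, 0, 0]
}}

```text
clock: 11.75
position: [0.6436, 0.1034, 0.3348]
ee_rot: [0.801, 0.599, 0.014, 0.001]
ft_force: [-0.3, 1.2, -0.1]
grip_width: 0.465
```

Call:
{"api": "jog_arm", "payload": {
  "translation": [
    [-8, -20, 5],
    [-16, -50, 5],
    [-25, -85, 5],
    [-33, -120, 5],
    [-42, -155, 5],
    [-50, -190, 5],
    [-58, -225, 5],
    [-65, -260, 5],
    [-70, -290, 5],
    [-75, -315, 5]
  ],
  "turn": [0, 0, 0, 0, 0, 0, 0, 0, 0, 0],
  "grip": 0
}}

```text
clock: 12.58
position: [0.5678, -0.2154, 0.3401]
ee_rot: [0.802, 0.597, 0.014, 0.002]
ft_force: [-0.2, 0.1, 0.2]
grip_width: 0.001
```

```bash
python3 st.py; python3 - <<'E'
from h import *
v=np.load("v.npy")
ims=[]
for k,(x,y) in (("side",(240,140)),("top",(225,140))):
  c=manip.camera(k)
  ims.append(cv2.resize(c["frame"][y:y+120,x:x+100],(400,480),interpolation=cv2.INTER_CUBIC))
  for n in("roller_top","plain_tip","bay_floor","latch_grip","lid_handle"):
    for q in manip.pinpoint(c,n)[:2]:
      p=atz(c,q["at"],{"roller_top":.078,"plain_tip":.07,"bay_floor":.03,"latch_grip":.139,"lid_handle":.25}[n]);d=p[:2]-v[:2];a=v[2]
      print(k,n,np.round(q["at"],1),round(q["confidence"],2),p.round(4),"loc",(np.array([np.cos(a)*d[0]+np.sin(a)*d[1],-np.sin(a)*d[0]+np.cos(a)*d[1]])*1000).round(1))
cv2.imwrite("pics/d.png",np.hstack(ims)[...,::-1])
E
```

```text
t 12.58 pos [ 0.5678 -0.2154  0.3401] loc [  52.7 -180.2] yjaw -16.63 tilt [ 0.025  0.015 -1.   ] F [-0.2  0.1  0.2] T [-0.04  0.01  0.  ] g 0.001 j [ 0.72  0.29 -0.54  1.32  0.13  1.55 -0.09]
side roller_top [297.6 203.2] 0.6 [ 0.6085 -0.0279  0.078 ] loc [40.  11.3]
side plain_tip [314.  221.6] 0.44 [ 0.5287 -0.0078  0.07  ] loc [-42.3   8.5]
side bay_floor [300.3 230.9] 0.81 [0.5617 0.0121 0.03  ] loc [-16.   36.8]
side latch_grip [346.9 186.2] 0.52 [ 0.5058 -0.1143  0.139 ] loc [ -34.8 -100.2]
side lid_handle [251.8 164.8] 0.89 [0.6365 0.0896 0.25  ] loc [ 34.4 131.9]
side lid_handle [332.4 172. ] 0.27 [ 0.4743 -0.0138  0.25  ] loc [-92.9 -12.3]
top roller_top [296.8 186.3] 0.46 [ 0.6038 -0.0229  0.078 ] loc [34.1 14.8]
top plain_tip [290.9 214.9] 0.52 [ 0.5185 -0.0041  0.07  ] loc [-53.1   9.2]
top plain_tip [263.3 184.7] 0.29 [0.6115 0.0783 0.07  ] loc [ 13.5 114.2]
top bay_floor [285.8 200.4] 0.84 [0.5683 0.0126 0.03  ] loc [-9.9 39.1]
top lid_handle [253.2 162.8] 0.89 [0.6376 0.0869 0.25  ] loc [ 36.1 129.6]
top lid_handle [293.6 214.5] 0.59 [ 0.5002 -0.0172  0.25  ] loc [-67.1  -8.4]
```

View pics/d.png

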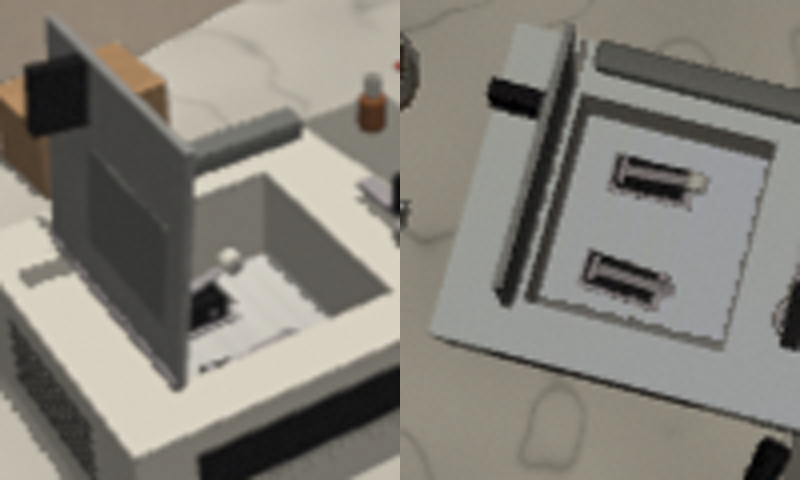

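```bash
python3 - <<'E'
from h import *
v=np.load("v.npy")
t=manip.camera("top")
p=atz(t,(298.8,185.2),.073);print(p)
print(W(v,(.038,.0105,.078)),(W(v,(.038,.0105,.078))-manip.get_obs()["position"])*1000)
for q in manip.outline_of(t,"roller_top")[:2]:print(q["extent"],q["confidence"])
E
```

```text
[ 0.60794504 -0.02887514  0.073     ]
[ 0.60639374 -0.0280865   0.078     ] [  37.69506435  183.12323523 -261.85823721]
[355.0, 202.2, 375.0, 247.4] 0.67
```

Call:
{"api": "jog_arm", "payload": {
  "translation": [
    [10, 35, 0],
    [18, 70, 0],
    [25, 105, 0],
    [32, 145, 0],
    [39, 184, -10],
    [39, 186, -40],
    [39, 187, -80],
    [39, 187, -120],
    [39, 187, -160],
    [39, 187, -195],
    [39, 187, -200],
    [39, 187, -200]
  ],
  "turn": [0, 0, 0, 0, 0, 0, 0, 0, 0, 0, 0, 0]
}}

```text
clock: 14.28
position: [0.6065, -0.0244, 0.1383]
ee_rot: [0.801, 0.599, 0.013, -0.001]
ft_force: [0.7, -0.4, 0.8]
grip_width: 0.0
```

```bash
python3 st.py
```

```text
t 14.28 pos [ 0.6065 -0.0244  0.1383] loc [37.  14.1] yjaw -16.39 tilt [ 0.02   0.017 -1.   ] F [ 0.7 -0.4  0.8] T [-0.03  0.01  0.05] g 0.0 j [ 0.46  0.41 -0.61  1.62  0.24  1.17 -0.49]
```

Call:
{"api": "jog_arm", "payload": {
  "translation": [
    [1, -4, -20],
    [1, -4, -40],
    [1, -4, -52],
    [1, -4, -52],
    [1, -4, -52]
  ],
  "turn": [0, 0, 0, 0, 0]
}}

```text
clock: 14.7
position: [0.6083, -0.0281, 0.0879]
ee_rot: [0.801, 0.599, 0.013, -0.0]
ft_force: [0.0, 0.9, -0.2]
grip_width: 0.005
```

```bash
python3 st.py; python3 two.py e 260 150 245 150
```

```text
t 14.7 pos [ 0.6083 -0.0281  0.0879] loc [39.8 11. ] yjaw -16.39 tilt [ 0.021  0.017 -1.   ] F [ 0.   0.9 -0.2] T [-0.02  0.04  0.05] g 0.005 j [ 0.45  0.47 -0.6   1.66  0.28  1.08 -0.5 ]
```

View pics/e.png

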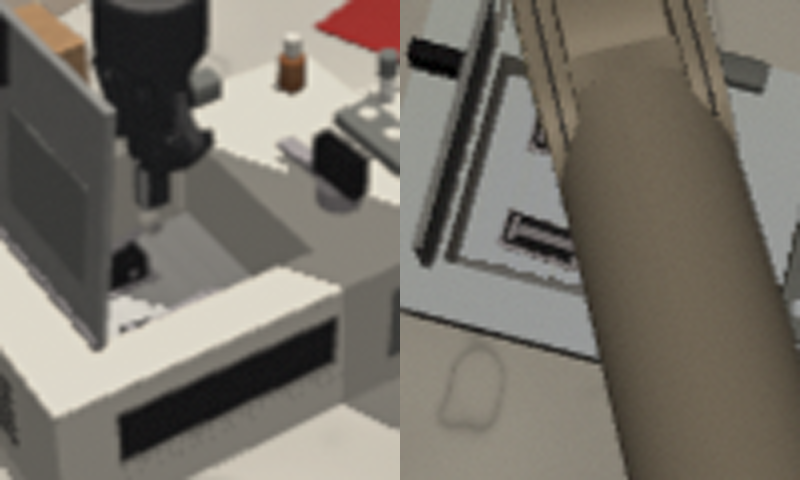

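Call:
{"api": "jog_arm", "payload": {
  "translation": [
    [0, 0, -4],
    [0, 0, -8],
    [0, 0, -10],
    [0, 0, -10],
    [0, 0, -10]
  ],
  "turn": [0, 0, 0, 0, 0]
}}

```text
clock: 15.22
position: [0.6087, -0.0281, 0.0784]
ee_rot: [0.801, 0.599, 0.014, 0.0]
ft_force: [-0.1, 0.3, 1.2]
grip_width: 0.0
```

Call:
{"api": "jog_arm", "payload": {
  "translation": [
    [0, 0, -1],
    [0, 0, -3],
    [0, 0, -3],
    [0, 0, -3]
  ],
  "turn": [0, 0, 0, 0]
}}

```text
clock: 15.55
position: [0.6088, -0.0286, 0.0755]
ee_rot: [0.801, 0.599, 0.014, 0.0]
ft_force: [-1.8, -3.4, 3.5]
grip_width: -0.001
```

Call:
{"api": "jog_arm", "payload": {
  "translation": [
    [0, 0, -1],
    [0, 0, -2],
    [0, 0, -2],
    [0, 0, -2]
  ],
  "turn": [0, 0, 0, 0]
}}

```text
clock: 15.88
position: [0.6088, -0.029, 0.0736]
ee_rot: [0.801, 0.599, 0.014, 0.0]
ft_force: [-1.7, -3.9, 5.3]
grip_width: 0.003
```

Call:
{"api": "jog_arm", "payload": {
  "translation": [
    [0, 0, -1],
    [0, 0, -2],
    [0, 0, -3],
    [0, 0, -3],
    [0, 0, -3]
  ],
  "turn": [0, 0, 0, 0, 0]
}}

```text
clock: 16.3
position: [0.6087, -0.0297, 0.0707]
ee_rot: [0.801, 0.599, 0.013, 0.001]
ft_force: [-3.8, -4.5, 7.3]
grip_width: -0.003
```

Call:
{"api": "jog_arm", "payload": {
  "translation": [
    [0, 0, -0.5],
    [0, 0, -0.5],
    [0, 0, -0.5],
    [0, 0, -0.5],
    [0, 0, -0.5],
    [0, 0, -0.5],
    [0, 0, -0.5],
    [0, 0, -0.5],
    [0, 0, -0.5],
    [0, 0, -0.5],
    [0, 0, -0.5],
    [0, 0, -0.5]
  ],
  "turn": [0, 0, 0, 0, 0, 0, 0, 0, 0, 0, 0, 0]
}}

```text
clock: 17.3
position: [0.6087, -0.0298, 0.0705]
ee_rot: [0.801, 0.599, 0.013, 0.001]
ft_force: [-3.6, -3.0, 6.9]
grip_width: 0.0
```

Call:
{"api": "jog_arm", "payload": {
  "translation": [
    [0, 0, 0],
    [0, 0, 0],
    [0, 0, 0],
    [0, 0, 0]
  ],
  "turn": [0, 0, 0, 0]
}}

```text
clock: 17.63
position: [0.6087, -0.0298, 0.0707]
ee_rot: [0.801, 0.599, 0.013, 0.001]
ft_force: [-2.8, -2.0, 6.0]
grip_width: 0.005
```

Call:
{"api": "jog_arm", "payload": {
  "translation": [
    [0, 0, 2],
    [0, 0, 10],
    [0, 0, 30],
    [0, 0, 60],
    [0, 0, 100],
    [0, 0, 140],
    [0, 0, 180],
    [0, 0, 220],
    [0, 0, 260],
    [0, 0, 265],
    [0, 0, 265],
    [0, 0, 265]
  ],
  "turn": [0, 0, 0, 0, 0, 0, 0, 0, 0, 0, 0, 0]
}}

```text
clock: 18.63
position: [0.6087, -0.0293, 0.3357]
ee_rot: [0.801, 0.599, 0.013, 0.001]
ft_force: [-0.5, -0.4, -0.5]
grip_width: -0.002
```

```bash
python3 st.py; python3 - <<'E'
from h import *
print((np.array([.6418,.1032,.3348])-manip.get_obs()["position"])*1000)
for k in("side","top"):
  c=manip.camera(k)
  for q in manip.pinpoint(c,"lid_handle")[:1]:print(k,q["at"],q["confidence"])
E
```

```text
t 18.63 pos [ 0.6087 -0.0293  0.3357] loc [40.5 10. ] yjaw -16.43 tilt [ 0.022  0.015 -1.   ] F [-0.5 -0.4 -0.5] T [-0.02  0.    0.01] g -0.002 j [ 0.47  0.31 -0.64  1.32  0.17  1.54 -0.43]
[ 33.13619174 132.50429569  -0.85659955]
side [250.3, 163.9] 0.96
top [251.6, 164.9] 0.91
```

Call:
{"api": "jog_arm", "payload": {
  "translation": [
    [8, 30, 0],
    [16, 65, 0],
    [25, 100, 0],
    [33, 130, 0],
    [33, 132, 0],
    [33, 132, -20],
    [33, 132, -50],
    [33, 132, -80],
    [33, 132, -96],
    [33, 132, -96],
    [33, 132, -96]
  ],
  "turn": [0, 0, 0, 0, 0, 0, 0, 0, 0, 0, 0],
  "grip": 40
}}

```text
clock: 19.75
position: [0.6407, 0.1019, 0.2375]
ee_rot: [0.801, 0.599, 0.011, -0.001]
ft_force: [-0.1, -0.4, 0.8]
grip_width: 0.468
```

Call:
{"api": "jog_arm", "payload": {
  "translation": [
    [0, 0, 0],
    [0, 0, 0],
    [0, 0, 0],
    [0, 0, 0],
    [0, 0, 0],
    [0, 0, 0]
  ],
  "turn": [0, 0, 0, 0, 0, 0],
  "grip": 4
}}

```text
clock: 20.25
position: [0.6407, 0.1026, 0.239]
ee_rot: [0.801, 0.599, 0.012, -0.0]
ft_force: [-4.5, -0.5, 6.3]
grip_width: 0.132
```

```bash
python3 st.py; python3 arc.py 1.5 .75 12 34;python3 arc.py .75 0 12 34
```

```text
t 20.25 pos [0.6407 0.1026 0.239 ] loc [ 34.8 145.6] yjaw -16.42 tilt [ 0.019  0.015 -1.   ] F [-4.5 -0.5  6.3] T [0.21 1.24 0.05] g 0.132 j [ 0.26  0.44 -0.67  1.37  0.27  1.39 -0.69]
[[-3, -9, 1], [-5, -17, 2], [-8, -26, 2], [-10, -35, 1], [-13, -44, 0], [-15, -52, -1], [-18, -61, -3], [-20, -69, -6], [-22, -77, -9], [-25, -85, -13], [-27, -93, -18], [-29, -101, -22]]
[[-2, -7, -5], [-4, -14, -11], [-6, -20, -17], [-8, -27, -24], [-9, -32, -31], [-11, -37, -38], [-12, -42, -46], [-13, -47, -54], [-15, -50, -62], [-15, -54, -70], [-16, -57, -79], [-17, -59, -88]]
```

Call:
{"api": "jog_arm", "payload": {
  "translation": [
    [-3, -9, 1],
    [-5, -17, 2],
    [-8, -26, 2],
    [-10, -35, 1],
    [-13, -44, 0],
    [-15, -52, -1],
    [-18, -61, -3],
    [-20, -69, -6],
    [-22, -77, -9],
    [-25, -85, -13],
    [-27, -93, -18],
    [-29, -101, -22]
  ],
  "turn": [0, 0, 0, 0, 0, 0, 0, 0, 0, 0, 0, 0]
}}

```text
clock: 21.25
position: [0.6121, 0.0004, 0.2174]
ee_rot: [0.801, 0.599, 0.013, 0.0]
ft_force: [7.1, 1.8, -1.1]
grip_width: 0.137
```

Call:
{"api": "jog_arm", "payload": {
  "translation": [
    [-2, -7, -5],
    [-4, -14, -11],
    [-6, -20, -17],
    [-8, -27, -24],
    [-9, -32, -31],
    [-11, -37, -38],
    [-12, -42, -46],
    [-13, -47, -54],
    [-15, -50, -62],
    [-15, -54, -70],
    [-16, -57, -79],
    [-17, -59, -88]
  ],
  "turn": [0, 0, 0, 0, 0, 0, 0, 0, 0, 0, 0, 0]
}}

```text
clock: 22.25
position: [0.5956, -0.0596, 0.1287]
ee_rot: [0.801, 0.598, 0.013, 0.001]
ft_force: [7.6, -3.6, 1.7]
grip_width: 0.137
```

```bash
python3 st.py
```

```text
t 22.25 pos [ 0.5956 -0.0596  0.1287] loc [ 36.3 -22.8] yjaw -16.48 tilt [ 0.022  0.014 -1.   ] F [ 7.6 -3.6  1.7] T [-0.53 -1.51  0.24] g 0.137 j [ 0.53  0.4  -0.61  1.65  0.24  1.14 -0.43]
```

Call:
{"api": "jog_arm", "payload": {
  "translation": [
    [0, 0, -2],
    [0, 0, -4],
    [0, 0, -6],
    [0, 0, -6],
    [0, 0, -6]
  ],
  "turn": [0, 0, 0, 0, 0]
}}

```text
clock: 22.67
position: [0.596, -0.0599, 0.1253]
ee_rot: [0.801, 0.598, 0.013, 0.002]
ft_force: [-8.6, -2.0, 29.5]
grip_width: 0.138
```

Call:
{"api": "jog_arm", "payload": {
  "translation": [
    [0, 0, 0],
    [0, 0, 0],
    [0, 0, 0]
  ],
  "turn": [0, 0, 0],
  "grip": 45
}}

```text
clock: 22.92
position: [0.595, -0.0597, 0.1243]
ee_rot: [0.801, 0.599, 0.012, 0.001]
ft_force: [1.3, 0.3, -0.2]
grip_width: 0.521
```

Call:
{"api": "jog_arm", "payload": {
  "translation": [
    [0, 0, 20],
    [0, 0, 50],
    [0, 0, 80],
    [0, 0, 110],
    [-20, -10, 110],
    [-40, -20, 110],
    [-60, -30, 110],
    [-80, -37, 110],
    [-92, -40, 110],
    [-92, -40, 110],
    [-92, -40, 110],
    [-92, -40, 110]
  ],
  "turn": [0, 0, -7, -14, -21, -28, -35, -42, -49, -56, -63, -70]
}}

```text
clock: 23.92
position: [0.5022, -0.0997, 0.2333]
ee_rot: [1.0, 0.028, 0.009, 0.008]
ft_force: [-0.1, 0.2, -0.4]
grip_width: 0.532
```

```bash
python3 st.py; python3 - <<'E'
from h import *
v=np.load("v.npy");print((np.array([.5033,-.0994,.130])-manip.get_obs()["position"])*1000)
c=manip.camera("side")
for n in("lid_handle","latch_grip"):print([(x["at"],x["confidence"]) for x in manip.pinpoint(c,n)[:2]])
E
python3 two.py f 270 130 250 140
```

```text
t 23.92 pos [ 0.5022 -0.0997  0.2333] loc [-42.3 -87.1] yjaw -86.83 tilt [ 0.017 -0.016 -1.   ] F [-0.1  0.2 -0.4] T [ 0.03  0.01 -0.05] g 0.532 j [ 0.57  0.1  -0.5   1.75  0.06  1.29 -1.46]
[   1.14081636    0.28217693 -103.3196923 ]
[([306.9, 187.7], 0.9)]
[([346.7, 190.8], 0.6)]
```

View pics/f.png

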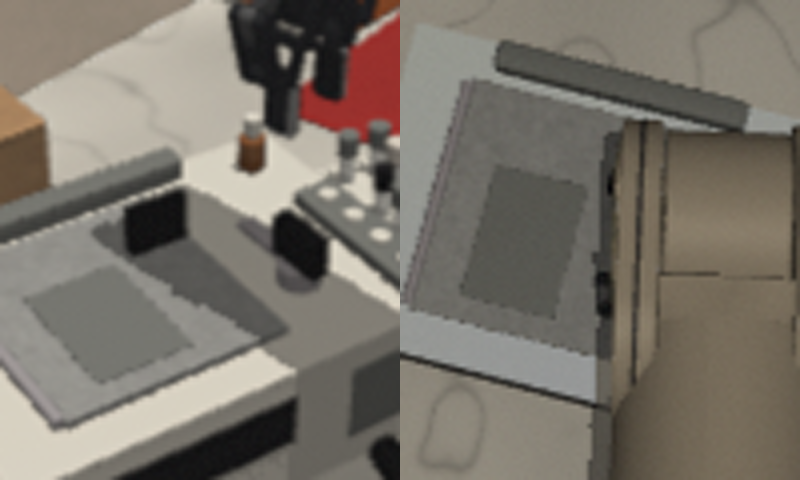

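Call:
{"api": "jog_arm", "payload": {
  "translation": [
    [1, 0, -10],
    [1, 0, -40],
    [1, 0, -70],
    [1, 0, -92],
    [1, 0, -102],
    [1, 0, -102],
    [1, 0, -102]
  ],
  "turn": [-7, -13, -16.5, -16.5, -16.5, -16.5, -16.5]
}}

```text
clock: 24.75
position: [0.504, -0.0995, 0.1322]
ee_rot: [0.994, -0.11, 0.008, 0.009]
ft_force: [0.5, 0.1, 1.1]
grip_width: 0.529
```

Call:
{"api": "jog_arm", "payload": {
  "translation": [
    [0, 0, 0],
    [0, 0, 0],
    [0, 0, 0],
    [0, 0, 0],
    [0, 0, 0],
    [0, 0, 0]
  ],
  "turn": [0, 0, 0, 0, 0, 0],
  "grip": 5,
  "grip_force": 25
}}

```text
clock: 25.25
position: [0.5048, -0.1001, 0.1338]
ee_rot: [0.994, -0.11, 0.009, 0.009]
ft_force: [-0.4, -1.3, 5.2]
grip_width: 0.158
```

```bash
python3 st.py
```

```text
t 25.25 pos [ 0.5048 -0.1001  0.1338] loc [-39.7 -86.8] yjaw -102.62 tilt [ 0.016 -0.021 -1.   ] F [-0.4 -1.3  5.2] T [-0.19  0.31  0.03] g 0.158 j [ 0.54  0.19 -0.49  1.87  0.12  1.09 -1.79]
```

Call:
{"api": "jog_arm", "payload": {
  "translation": [
    [0, 0, 0],
    [0, 0, 0],
    [0, 0, 0],
    [0, 0, 0],
    [-1, 1, 0],
    [-1, 1, 0],
    [-1, 1, 0],
    [-1, 2, 0],
    [-2, 2, 0],
    [-2, 2, 0],
    [-2, 2, 0],
    [-2, 2, 0]
  ],
  "turn": [7, 14, 21, 28, 35, 42, 49, 56, 63, 70, 77, 83]
}}

```text
clock: 26.25
position: [0.5027, -0.0966, 0.1339]
ee_rot: [0.815, 0.579, 0.013, 0.0]
ft_force: [-1.2, 4.8, -3.6]
grip_width: 0.152
```

```bash
python3 st.py
```

```text
t 26.25 pos [ 0.5027 -0.0966  0.1339] loc [-42.7 -84. ] yjaw -19.19 tilt [ 0.022  0.015 -1.   ] F [-1.2  4.8 -3.6] T [ 1.31  0.43 -0.02] g 0.152 j [ 0.69  0.21 -0.64  1.87  0.12  1.09 -0.32]
```

Nearly home (about 0.05 rad). I'll add a couple of degrees, release and retreat.

Call:
{"api": "jog_arm", "payload": {
  "translation": [
    [0, 0, 0],
    [0, 0, 0],
    [0, 0, 0]
  ],
  "turn": [2, 2, 2]
}}

```text
clock: 26.5
position: [0.5025, -0.0964, 0.1339]
ee_rot: [0.805, 0.593, 0.013, -0.0]
ft_force: [0.7, 1.1, -4.3]
grip_width: 0.158
```

Call:
{"api": "jog_arm", "payload": {
  "translation": [
    [0, 0, 0],
    [0, 0, 0],
    [0, 0, 0]
  ],
  "turn": [0, 0, 0],
  "grip": 45
}}

```text
clock: 26.75
position: [0.503, -0.0967, 0.1345]
ee_rot: [0.805, 0.593, 0.014, 0.0]
ft_force: [0.5, 0.0, 1.8]
grip_width: 0.522
```

Call:
{"api": "jog_arm", "payload": {
  "translation": [
    [0, 0, 20],
    [0, 0, 50],
    [0, 0, 85],
    [0, 0, 120],
    [0, 0, 155],
    [-5, -30, 160],
    [-10, -65, 160],
    [-20, -100, 160],
    [-30, -140, 160],
    [-40, -180, 160],
    [-50, -215, 160],
    [-60, -250, 160]
  ],
  "turn": [0, 0, 0, 0, 0, 0, 0, 0, 0, 0, 0, 0]
}}

```text
clock: 27.75
position: [0.4421, -0.3488, 0.2949]
ee_rot: [0.806, 0.592, 0.013, 0.001]
ft_force: [0.7, 0.8, -0.3]
grip_width: 0.526
```

```bash
python3 st.py; python3 - <<'E'
from h import *
s=manip.camera("side");t=manip.camera("top")
cv2.imwrite("pics/g.png",np.hstack([cv2.resize(s["frame"][140:280,220:420],(400,280)),cv2.resize(t["frame"][130:270,210:410],(400,280))])[...,::-1])
for n in ["lid_handle","latch_grip","vial","reagent","screwdriver","dish","mouse"]:
    print(n,[[np.round(i["at"]).tolist() for i in manip.pinpoint(c,n)[:1]] for c in(s,t)])
E
```

```text
t 27.75 pos [ 0.4421 -0.3488  0.2949] loc [ -31.2 -343.1] yjaw -17.4 tilt [ 0.023  0.014 -1.   ] F [ 0.7  0.8 -0.3] T [ 0.05 -0.03 -0.05] g 0.526 j [ 0.98  0.19 -0.44  1.52  0.06  1.44  0.24]
lid_handle [[[307.0, 185.0]], []]
latch_grip [[[349.0, 186.0]], [[326.0, 217.0]]]
vial [[], [[375.0, 218.0]]]
reagent [[[204.0, 255.0]], [[221.0, 163.0]]]
screwdriver [[[382.0, 263.0]], [[308.0, 274.0]]]
dish [[[212.0, 294.0]], [[195.0, 198.0]]]
mouse [[[411.0, 168.0]], [[444.0, 219.0]]]
```

View pics/g.png

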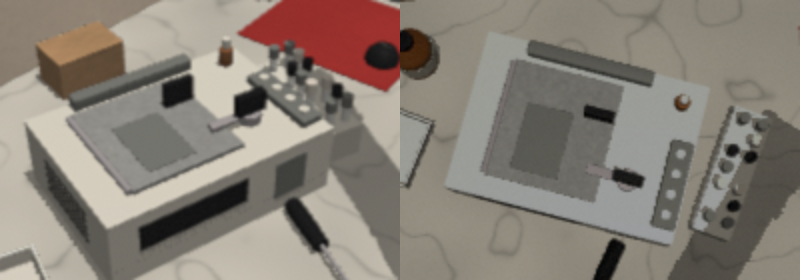

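```bash
python3 -c "
from workcell import manip
print(manip.hand_in())"
```

```text
the job is handed in; nothing more can be done
None
```

The job is done and handed in at about 28 s. I unlocked the latch, opened the lid to about 1.5 rad and let go; it stayed open. I then pressed the roller switch, closed the lid and locked the latch again.

- **Switch press:** I judged it by depth and force, since nothing reports the click. The roller went down about 7.3 mm (click at 5, limit 11.5), with 6–7 N upward on the tool. I held it there for about 1.3 s, then released it. There was also 3–6 N of sideways force, which I took as friction at the roller. Allowing for that, the force readings alone put the depth nearer 5–7 mm, so they leave less margin past the click than the position does.
- **Lid and latch:** I seated the lid with about 30 N. The last picture shows it flat, with the tongue lying over its edge. From the tool's angle, the latch is at about 0.02 rad.
- **Surroundings:** The plain switch was never approached. In the last picture the vial and tube rack stand where they did. The bottle, screwdriver, dish and mouse were found within about 3 pixels of where they started. For the vial, the detector missed it in the side view and marked the tube rack in the top view, so I checked it by eye; I also checked the rack only by eye.
- **Gripper:** It ended clear of everything at a height of 0.29 m, touching nothing.

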